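# Pack the heel of a hold-down clamp on a router bed

## Robot

A 6-joint arm with a two-finger parallel gripper is mounted at the origin on the work surface. World frame = base frame: x ahead of the robot, y to its left, z up, the work surface at z = 0. Lengths are in m, angles in rad, forces in N, time in s.
With the tool pointing down it reaches from about 0.3 to 0.875 m from the base axis. Payload 4.2 kg.
Tool frame: the origin (TCP) lies midway between the tips of the shut fingers; the grasp point (between the pads) lies 19 mm behind it; y points along the fingers, x is the direction in which the jaws open and shut, and the axes are right-handed (so a half turn about y gives the same grasp; the last joint's range is limited). The gripper opens to 85 mm and grips with 20 to 120 N. Pads are 22 mm wide; open, the fingers measure 114 mm over their backs; the gripper's body (76 mm by 85 mm) begins 54 mm behind the grasp point. The pads swing forward as they close: fully open they stand 13 mm farther back than shut.
Start: joints at [-1.211, 0.32, 1.565, -0, 1.257, -0.02], TCP at [0.213, -0.534, 0.231] pointing down, gripper open.
Joint ranges: [-3.11, 3.11], [-0.84, 2.01], [0.21, 2.61], [-1.34, 4.49], [0.05, 2.63], [-2.56, 2.56]. Speed limits (rad/s): [2.57, 2.57, 3.14, 3.14, 3.14, 3.14].

## Interface

Orientations are given as a 3x3 rotation matrix whose columns are the frame's x, y, z axes.
In Python, from bench import manip gives the robot as it stands. The module is installed in compiled form; this text tells all that it offers.
- The arm moves only by the tool move_arm, never from a script. Its argument "series" is a list of rows, each an object of numbers: "tx", "ty", "tz": the shift along the world's x, y, z in m; "roll": the turn about the world's z in rad; "hand": the opening, from -1 (shut) to 1 (fully open). A call has 1 to 5 rows; each row is the pose to reach, as a shift and turn from the pose commanded when the call began; what a row does not reach only later rows make up. A row lasts 1/10 s, in which the tool goes at most 50 mm and 8.59 degrees, less where a joint would pass 70% of its speed; a pose out of reach is approached as far as the arm can. A call with a gripper value outside its range is refused whole. The fingers move at their own pace and stop on an object; the grip force is fixed at half the most. Time passes only in rows, so rows that repeat a pose let the fingers close. It gives the time, the measured TCP pose, the force and the opening at its end, in the units of the state.
- manip.get_state(): the state, without advancing time (a new reading comes with each control period).
- manip.grab_frame(name): name is "side" or "top" or "wrist"; returns a dict with "img" (420x560x3 uint8, blue, green, red), "camera_matrix" (3x3 intrinsics, pixels), "rvec" (rotation vector, rad) and "tvec" (3), from world to camera coordinates, as OpenCV has them. Camera axes: x right, y down, z forward; pixel columns grow to the right and rows downward; lengths in m; the calibration is good to about 2 mm. A picture is of the moment at which its call begins. There is no depth.
- manip.sign_off(): hands the job in, once; it reports no verdict.
Trained networks look in the newest picture that a camera, given by its name, has taken for a name from the list of things; names that differ only in an ending like _2 or _b are one class to them, and where a whole thing is asked for, a point or a joint stands for the part that bears it (a point fixed in the world has none). Each returns a list of dicts, best first, with "confidence" (0 to 1); they miss things now and then, are a little off and sometimes report something else, mostly with a low value. They report only what shows in the picture. A call takes as long as a camera call. They do not tell look-alikes from the thing itself.
- manip.look_for(camera, thing): "rect" ([centre column, centre row, width, height] in pixels, round what is visible of it).
The state is a dict: "time_s": time; "q": joint angles; "joint_vel": joint speeds; "effort": joint torques, N m; "tcp_pos": TCP position; "tool_rot": TCP orientation; "ft_force": force on the tool from outside, world axes, zero at the start; "torque": the same for the moment, N m; "finger_gap": finger opening in m.
Only numpy, scipy, OpenCV 4.12 (cv2) and the standard library are available. Lean on these libraries where they do the work, as an engineer would, in place of code of your own. Each camera call takes 0.05 s, during which the arm holds its last target.

## Task

The hold-down clamp with nothing under its heel still needs packing: try the coloured packers, bevelled nose first and flat on the bed, until one slides in snugly and carries the weight of the strap, and push it fully home to the stud's foot, square under the strap. Feel your way: do not force one that will not go (30 N is too hard) and do not touch the clamp with the gripper. Leave the unused packers lying flat on the bed well clear of the clamp, and do not disturb the other things.

Things in the scene. Friction and masses are not known exactly. Their poses are not given: they have to be found in the camera images.
- packer_16: Blue plastic packer, a flat bar 120 mm long, 30 mm wide, 16 mm thick, about 90 g, lying flat on the bed. Origin: centre of its underside; x runs along its length, z up. Its nose is the end at +60 mm x, where the last 15 mm of the top slope down by 4 mm (nose face 12 mm high); the square tail at -60 mm x is to be held (dark dot on top, 10 mm from the tail end).
- packer_19: Yellow plastic packer, a flat bar 120 mm long, 30 mm wide, 19 mm thick, about 90 g, lying flat on the bed. Origin: centre of its underside; x runs along its length, z up. Its nose is the end at +60 mm x, where the last 15 mm of the top slope down by 4 mm (nose face 15 mm high); the square tail at -60 mm x is to be held (dark dot on top, 10 mm from the tail end).
- packer_22: Red plastic packer, a flat bar 120 mm long, 30 mm wide, 22 mm thick, about 90 g, lying flat on the bed. Origin: centre of its underside; x runs along its length, z up. Its nose is the end at +60 mm x, where the last 15 mm of the top slope down by 4 mm (nose face 18 mm high); the square tail at -60 mm x is to be held (dark dot on top, 10 mm from the tail end).
- clamp: The hold-down strap clamp to be packed, bolted to the bed at the panel's edge. Origin: on the bed, on the axis of its upright stud (10 mm dia, top at 78 mm). x runs level along the strap from heel to nose (towards the panel), z up. Slotted metal strap 36 mm wide, 14 mm thick, from x = -76 to +92 mm, its top 33 to 47 mm above the bed; the nose rests on the panel.
- heel (a point): Point on the bed straight below the clamp's heel pad (dark, crosswise, rounded 8 mm radius, 44 mm wide), on the strap's centre line, 62 mm from the stud axis. Axes as the clamp's: packers are pushed in along +x; the bed on the -x side is free. The clear height from bed to pad is not known: anywhere from 12.8 to 21.6 mm. A packer fully home has its origin at x = -18 mm.
- foot (a point): Bottom middle of the heel-side face of the stud's square steel foot (40 x 40 mm, 10 mm high), 42 mm past the heel point: the stop for a packer's nose. Axes as the clamp's.
- stud_top (a point): Top of the stud. The strap rests on a jam nut; its heel, loaded by 3 to 4 N of weight, lifts up to 3.5 mm until the upper nut stops it. So a packer thinner than the gap lies loose (under 1 N to slide), one up to 3.5 mm thicker rides in on its bevel and is loaded (5 to 10 N to push), a thicker one is stopped dead, nose at the pad. One of the three always fits, sometimes two.
- panel: 18 mm MDF panel, 300 x 220 mm, fixed on the bed. Origin: centre of its underside; the clamp to be packed is at its -y edge; the second clamp, at its +y edge, is already packed (grey packer) and tight and is to be left alone.
- dust_shoe: Clear plastic dust shoe, 150 x 90 mm, 70 mm high, loose on the panel. Origin: centre of its underside. Bystander.
- spanner: Steel spanner 160 mm long, lying on the bed. Origin: centre of its underside. Bystander.
- hold_plate: Small aluminium plate 45 x 60 x 5 mm with a black cap screw, on the bed. Origin: centre of its underside. Bystander.
- collet_nut: Steel collet nut, 32 mm dia, 22 mm high, on the bed. Origin: centre of its underside. Bystander.
Mind the look-alikes: they are no part of the job. Several things have the shape of the packer_19; the one meant has the colours described above.

How it is judged:
At the end, for the whole second after the job is handed in: One packer lies flat under the heel, nose first: nose within 10 mm of the foot, within 10 mm of the strap's centre line and 0.15 rad of its direction, over 1.2 N of the strap's weight on it. The other two lie flat on the bed, centres over 100 mm from the point under the heel. All at rest (((x of heel in the frame of packer_16 between 0.01 and 0.028 m and y of packer_16 in the frame of heel between -0.01 and 0.01 m and angle between the x axis of packer_16 and the x axis of clamp, either way round below 0.15 rad and contact force between packer_16 and clamp above 1.2 N and horizontal distance between each of packer_19, packer_22 and heel above 0.1 m) or (x of heel in the frame of packer_19 between 0.01 and 0.028 m and y of packer_19 in the frame of heel between -0.01 and 0.01 m and angle between the x axis of packer_19 and the x axis of clamp, either way round below 0.15 rad and contact force between packer_19 and clamp above 1.2 N and horizontal distance between each of packer_16, packer_22 and heel above 0.1 m) or (x of heel in the frame of packer_22 between 0.01 and 0.028 m and y of packer_22 in the frame of heel between -0.01 and 0.01 m and angle between the x axis of packer_22 and the x axis of clamp, either way round below 0.15 rad and contact force between packer_22 and clamp above 1.2 N and horizontal distance between each of packer_16, packer_19 and heel above 0.1 m)) and height (world z) of packer_16 between -0.003 and 0.003 m and angle between each of packer_16, packer_19, packer_22's own z axis and vertical below 0.06 rad and linear speed of each of packer_16, packer_19, packer_22 below 0.01 m/s and height (world z) of packer_19 between -0.003 and 0.003 m and height (world z) of packer_22 between -0.003 and 0.003 m); the robot touches nothing.
It fails at once if a packer is forced: more than 30 N between it and the clamp (contact force between any of packer_16, packer_19, packer_22 and clamp above 30 N).
It fails at once if the gripper or arm touches the clamp (over 2 N) (contact force between any of the fingers, the arm and clamp above 2 N).
It fails at once if the dust shoe, spanner, hold-down plate or collet nut is moved more than 20 mm (distance of any of dust_shoe, spanner, hold_plate, collet_nut from where it was at the start of the episode above 0.02 m).
It also fails if it takes over 70 s, if anything falls off the work surface, if the arm or the gripper's body presses on something with over 40 N, if the wrist force passes 120 N, or if a joint passes its speed limit or range.

## Working session

There is one attempt and no reset: what is moved stays moved. The work goes in short steps, Python scripts to look and compute and a tool call to move; the robot and the scene stay as the last step left them, time stands still between calls to the robot, and variables do not carry over. Pictures are saved under pics/ and viewed, and the job is handed in when it is done.

Besides the shell and the picture viewer there is one more tool, called after "Request:" in YAML: its name, and indented under it one key for each argument. move_arm: Moves the arm, as the interface text tells. Its arguments: {"type":"object","properties":{"series":{"type":"array","items":{"type":"object","properties":{"tx":{"type":"number"},"ty":{"type":"number"},"tz":{"type":"number"},"roll":{"type":"number"},"hand":{"type":"number"}}}}},"required":["series"]}

```bash
mkdir -p pics; cat > h.py <<'E'
import numpy as np,cv2
from bench import manip
def grab(c,fn=None):
    f=manip.grab_frame(c)
    if fn: cv2.imwrite('pics/'+fn,f['img'])
    return f
def proj(f,P):
    p,_=cv2.projectPoints(np.array(P,float).reshape(-1,1,3),np.array(f['rvec']),np.array(f['tvec']),np.array(f['camera_matrix']),None)
    return p.reshape(-1,2)
def unproj(f,uv,z):
    R,_=cv2.Rodrigues(np.array(f['rvec']));t=np.array(f['tvec']).reshape(3);K=np.array(f['camera_matrix'])
    C=-R.T@t; out=[]
    for u,v in np.array(uv,float).reshape(-1,2):
        d=R.T@np.linalg.inv(K)@np.array([u,v,1]); out.append(C+d*(z-C[2])/d[2])
    return np.array(out)
E
python3 - <<'E'
from h import *
import pickle
for c in('top','side','wrist'):
    f=grab(c,c+'0.png'); pickle.dump(f,open(c+'0.pkl','wb'))
print(manip.get_state())
E
```

```text
{'time_s': 0.15, 'q': array([-1.21100790e+00,  3.20136513e-01,  1.56538815e+00, -2.59231490e-06,
        1.25739408e+00, -1.99988971e-02]), 'joint_vel': array([ 1.34222980e-03, -1.55180857e-03, -4.39008700e-03, -2.06869814e-03,
       -7.36802611e-04,  7.59276617e-05]), 'effort': array([ 1.93185856e-04, -4.15842032e+01, -2.34344620e+01, -3.15935949e-05,
        5.99207546e-03,  1.40637940e-05]), 'tcp_pos': array([ 0.21304177, -0.53369631,  0.23068444]), 'tool_rot': array([[ 3.70723387e-01, -4.69193065e-04,  9.28743210e-01],
       [-9.28742382e-01,  1.24031445e-03,  3.70723683e-01],
       [-1.32587461e-03, -9.99999121e-01,  2.40540908e-05]]), 'ft_force': array([-0.41366567, -0.28543241, -0.57754955]), 'torque': array([0.01169548, 0.02246381, 0.03446468]), 'finger_gap': 0.0852787069126917}
```

View pics/top0.png

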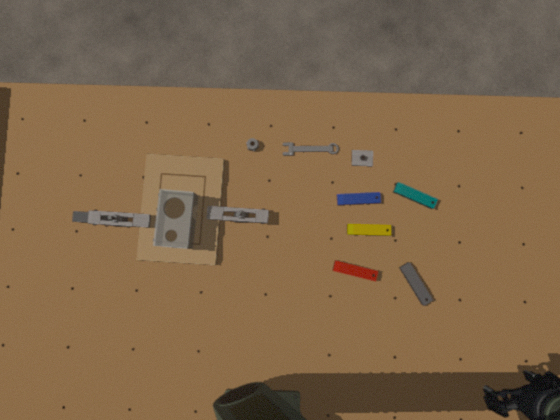

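View pics/side0.png

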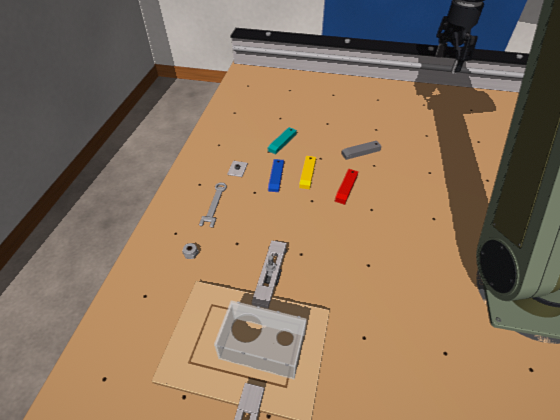

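View pics/wrist0.png

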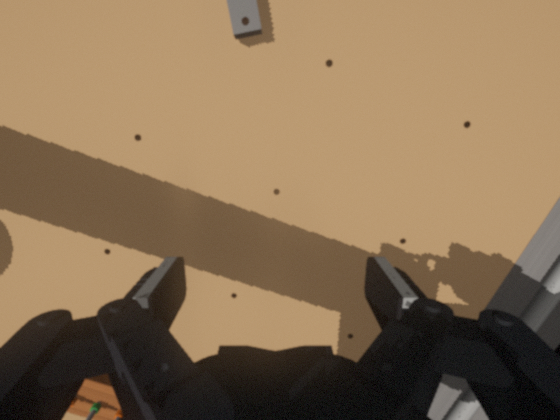

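```bash
python3 - <<'E'
from h import *
import pickle
f=pickle.load(open('top0.pkl','rb'));im=f['img'];hsv=cv2.cvtColor(im,cv2.COLOR_BGR2HSV)
R,_=cv2.Rodrigues(np.array(f['rvec']));print('cam',-R.T@np.array(f['tvec']).reshape(3))
for n,lo,hi,t in(('blue',(108,120,60),(130,255,255),.016),('yel',(25,150,100),(35,255,255),.019),('red',(0,200,60),(6,255,255),.022)):
    m=cv2.inRange(hsv,lo,hi); k,l,s,c=cv2.connectedComponentsWithStats(m)
    i=1+np.argmax(s[1:,4]); ys,xs=np.where(l==i)
    W=unproj(f,np.c_[xs,ys],t)[:,:2]; r=cv2.minAreaRect(W.astype(np.float32)*1000)
    w,v=np.linalg.eigh(np.cov(W.T)); print(n,s[i],W.mean(0),r,'dir',np.degrees(np.arctan2(v[1,1],v[0,1])))
print(unproj(f,[[211,214],[268,215]],.047))
for t in('clamp','packer_19','packer_16','packer_22','stud_top','heel','foot','panel','dust_shoe'):
    print(t,[(np.round(d['rect'],1).tolist(),round(d['confidence'],2)) for d in manip.look_for('top',t)])
b=np.hstack([cv2.resize(im[190:240,195:295],None,fx=5,fy=5,interpolation=cv2.INTER_CUBIC)]);cv2.imwrite('pics/c1.png',b)
cv2.imwrite('pics/c2.png',cv2.resize(im[180:310,320:450],None,fx=4.5,fy=4.5,interpolation=cv2.INTER_CUBIC))
g=pickle.load(open('side0.pkl','rb'))['img'];cv2.imwrite('pics/c3.png',cv2.resize(g[225:325,220:320],None,fx=6,fy=6,interpolation=cv2.INTER_CUBIC))
E
```

```text
cam [ 0.48123203 -0.04176791  1.16994313]
blue [338 193  42  11 388] [ 0.63202205 -0.25167167] ((632.1038208007812, -251.9744110107422), (26.567283630371094, 116.33836364746094), 4.339710712432861) dir 94.34548621520625
yel [347 224  44  12 460] [ 0.54559454 -0.27903155] ((545.7274169921875, -280.13836669921875), (29.42862319946289, 119.46932220458984), 0.14175815880298615) dir 90.47560614439999
red [333 261  45  20 406] [ 0.43190735 -0.24262763] ((431.8617248535156, -244.073974609375), (119.75623321533203, 27.58539581298828), 78.02083587646484) dir 77.74719248191185
[[ 0.57359592  0.1542101   0.047     ]
 [ 0.57520502 -0.00096807  0.047     ]]
clamp [([234.6, 214.8, 63.9, 18.1], 0.63)]
packer_19 [([357.4, 199.1, 44.0, 14.9], 0.82), ([413.8, 196.7, 43.9, 28.4], 0.79), ([357.5, 270.1, 42.6, 23.0], 0.7), ([416.9, 285.4, 32.9, 43.5], 0.67), ([367.6, 228.7, 40.7, 8.4], 0.63)]
packer_16 [([357.4, 199.1, 44.0, 14.9], 0.82), ([413.8, 196.7, 43.9, 28.4], 0.79), ([357.5, 270.1, 42.6, 23.0], 0.7), ([416.9, 285.4, 32.9, 43.5], 0.67), ([367.6, 228.7, 40.7, 8.4], 0.63)]
packer_22 [([357.4, 199.1, 44.0, 14.9], 0.82), ([413.8, 196.7, 43.9, 28.4], 0.79), ([357.5, 270.1, 42.6, 23.0], 0.7), ([416.9, 285.4, 32.9, 43.5], 0.67), ([367.6, 228.7, 40.7, 8.4], 0.63)]
stud_top [([238.1, 216.6, 62.5, 15.1], 0.68)]
heel [([236.8, 215.7, 64.6, 20.4], 0.95)]
foot [([235.8, 211.8, 57.7, 20.5], 0.98)]
panel [([179.2, 211.0, 85.8, 108.4], 0.71)]
dust_shoe [([175.3, 221.5, 44.2, 62.2], 0.96), ([354.9, 271.0, 44.3, 23.8], 0.41)]
```

View pics/c1.png

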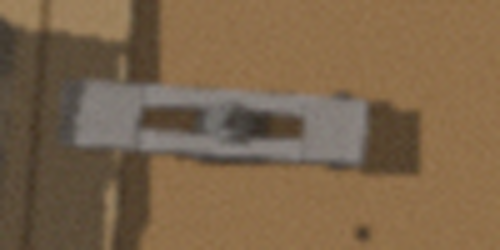

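View pics/c2.png

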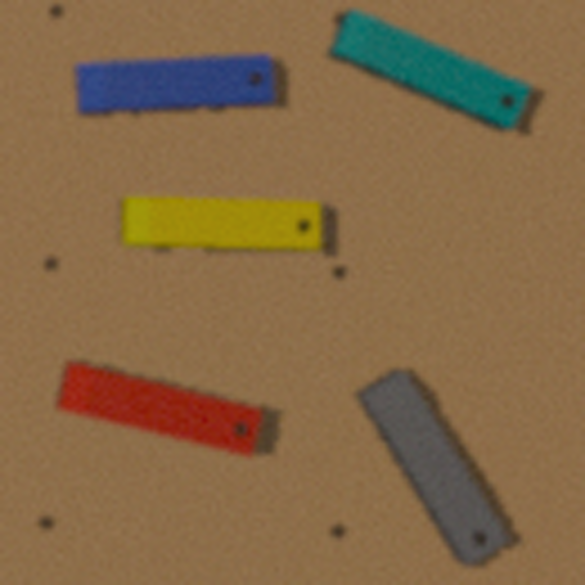

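View pics/c3.png

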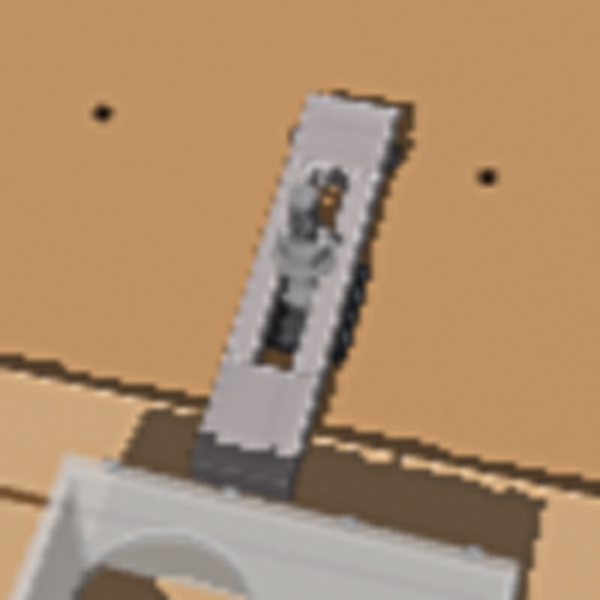

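```bash
python3 - <<'E'
from h import *
import pickle
f=pickle.load(open('top0.pkl','rb'));im=f['img'];hsv=cv2.cvtColor(im,cv2.COLOR_BGR2HSV)
m=cv2.inRange(hsv,(0,0,60),(180,70,255));m[:, :214]=0;m[:,275:]=0;m[:200]=0;m[232:]=0
ys,xs=np.where(m);W=unproj(f,np.c_[xs,ys],.047)[:,:2]*1000
r=cv2.minAreaRect(W.astype(np.float32));print(len(xs),r,cv2.boxPoints(r))
c=np.array([[62,77],[368,100],[364,165],[75,146]])/5+np.array([195,190])-.4
print(unproj(f,c,.047))
# side
g=pickle.load(open('side0.pkl','rb'))
c=np.array([[310,94],[397,110],[205,430],[302,455],[195,470],[292,497]])/6+np.array([220,225])-.4
print(unproj(g,c,.047))
R,_=cv2.Rodrigues(np.array(g['rvec']));print('cam',-R.T@np.array(g['tvec']).reshape(3))
E
```

```text
694 ((574.867919921875, 73.05562591552734), (149.49862670898438, 39.09968948364258), 87.51493835449219) [[552.09546     -0.77573395]
 [591.1583      -2.4710464 ]
 [597.6404     146.887     ]
 [558.5775     148.5823    ]]
[[ 5.97906911e-01  1.66179269e-01  4.70000000e-02]
 [ 5.89970193e-01 -1.05615598e-03  4.70000000e-02]
 [ 5.54457388e-01  2.02678239e-05  4.70000000e-02]
 [ 5.60399579e-01  1.57454016e-01  4.70000000e-02]]
[[0.58932675 0.01007208 0.047     ]
 [0.55477398 0.01090182 0.047     ]
 [0.59379443 0.1596851  0.047     ]
 [0.55885316 0.16232734 0.047     ]
 [0.59342594 0.17518091 0.047     ]
 [0.55876953 0.17839088 0.047     ]]
cam [0.46270732 0.54079462 0.76198549]
```

Look-alikes in the top image: teal bar (415,195), grey bar (416,284), and the yellow (370,230), blue (360,199) and red (356,270) ones. By description, the yellow one is packer_19, and the crop confirms it (tail dot to the right, nose towards the clamp). I'll try it first, since its result tells which to try next.

Request:
move_arm:
  series:
    - {"tx": 0.333, "ty": 0.207, "tz": -0.06, "roll": 1.19, "hand": 1}
    - {"tx": 0.333, "ty": 0.207, "tz": -0.06, "roll": 1.19, "hand": 1}
    - {"tx": 0.333, "ty": 0.207, "tz": -0.06, "roll": 1.19, "hand": 1}
    - {"tx": 0.333, "ty": 0.207, "tz": -0.06, "roll": 1.19, "hand": 1}
    - {"tx": 0.333, "ty": 0.207, "tz": -0.06, "roll": 1.19, "hand": 1}

```text
time_s: 1.1
tcp_pos: [0.4246, -0.4024, 0.1935]
tool_rot: [[0.907, 0.0, 0.421], [-0.421, -0.001, 0.907], [0.001, -1.0, -0.0]]
ft_force: [0.6, -1.0, 0.5]
finger_gap: 0.0856
```

Request:
move_arm:
  series:
    - {"tx": 0.121, "ty": 0.075, "tz": -0.02, "roll": 0.43, "hand": 1}
    - {"tx": 0.121, "ty": 0.075, "tz": -0.02, "roll": 0.43, "hand": 1}
    - {"tx": 0.121, "ty": 0.075, "tz": -0.02, "roll": 0.43, "hand": 1}
    - {"tx": 0.121, "ty": 0.075, "tz": -0.02, "roll": 0.43, "hand": 1}
    - {"tx": 0.121, "ty": 0.075, "tz": -0.02, "roll": 0.43, "hand": 1}

```text
time_s: 1.6
tcp_pos: [0.5445, -0.3279, 0.173]
tool_rot: [[1.0, -0.001, 0.01], [-0.01, 0.0, 1.0], [-0.001, -1.0, 0.0]]
ft_force: [0.4, -0.4, 0.4]
finger_gap: 0.0856
```

```bash
python3 - <<'E'
from h import *
import pickle
f=grab('wrist','w1.png');pickle.dump(f,open('w1.pkl','wb'))
s=manip.get_state();print(s['tcp_pos'],s['tool_rot'],s['ft_force'])
R,_=cv2.Rodrigues(np.array(f['rvec']));print('cam',-R.T@np.array(f['tvec']).reshape(3),R)
E
```

```text
[ 0.54370032 -0.32862869  0.17338108] [[ 9.99936563e-01 -7.88181266e-04  1.12360450e-02]
 [-1.12361536e-02 -1.33447281e-04  9.99936864e-01]
 [-7.86632083e-04 -9.99999680e-01 -1.42294941e-04]] [-0.65271388 -0.14018899 -0.31204717]
cam [ 0.5449993  -0.25918947  0.31597504] [[ 9.99937955e-01 -1.10950096e-02  9.93583714e-04]
 [-1.09451173e-02 -9.61994664e-01  2.72848807e-01]
 [-2.07143791e-03 -2.72842753e-01 -9.62056413e-01]]
```

View pics/w1.png

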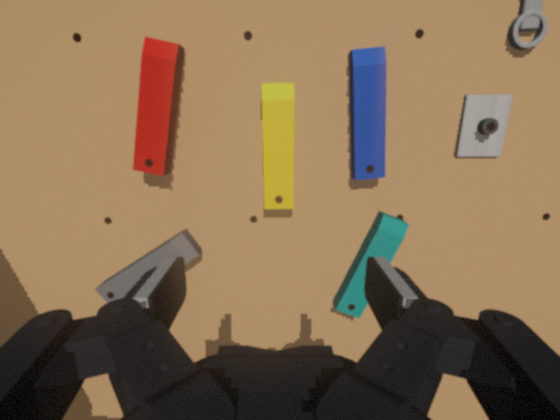

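Wrist view shows yellow's tail dot at (279,200), blue's at (370,168), red's at (149,162), noses upward (+y).

```bash
python3 - <<'E'
from h import *
import pickle
f=pickle.load(open('w1.pkl','rb'))
for n,t,pts in(('yel',.019,[[264,209],[294,209],[279,200],[263,99],[294,98]]),('blue',.016,[[355,179],[385,178],[370,168],[352,66],[385,65]]),('red',.022,[[134,170],[166,175],[149,162],[143,59],[177,64]])):
    print(n,unproj(f,pts,t)[:,:2].round(4).tolist())
E
```

```text
yel [[0.5331, -0.3442], [0.5638, -0.3445], [0.5486, -0.3349], [0.5344, -0.2381], [0.5632, -0.2375]]
blue [[0.6252, -0.3147], [0.6553, -0.314], [0.6394, -0.3038], [0.6161, -0.2104], [0.6461, -0.2099]]
red [[0.4071, -0.3023], [0.4378, -0.3075], [0.4228, -0.2946], [0.4288, -0.2037], [0.4586, -0.208]]
```

Request:
move_arm:
  series:
    - {"tx": 0.005, "ty": -0.001, "tz": -0.05, "roll": 0.01, "hand": 1}
    - {"tx": 0.005, "ty": -0.001, "tz": -0.1, "roll": 0.01, "hand": 1}
    - {"tx": 0.005, "ty": -0.001, "tz": -0.15, "roll": 0.01, "hand": 1}
    - {"tx": 0.005, "ty": -0.001, "tz": -0.169, "roll": 0.01, "hand": 1}
    - {"tx": 0.005, "ty": -0.001, "tz": -0.169, "roll": 0.01, "hand": 1}

```text
time_s: 2.15
tcp_pos: [0.5456, -0.3295, 0.0014]
tool_rot: [[1.0, -0.006, 0.004], [-0.004, 0.004, 1.0], [-0.006, -1.0, 0.004]]
ft_force: [-0.3, -0.0, 0.8]
finger_gap: 0.0857
```

Request:
move_arm:
  series:
    - {"hand": -0.5}
    - {"hand": -1}
    - {"hand": -1}
    - {"hand": -1}
    - {"hand": -1}

```text
validation failed for argument at $.se...
```

Request:
move_arm:
  series:
    - {"hand": -1}
    - {"hand": -1}

```text
validation failed for argument at $.se...
```

```bash
python3 - <<'E'
from h import *
import pickle
f=grab('wrist','w2.png');pickle.dump(f,open('w2.pkl','wb'))
s=manip.get_state();print(s['tcp_pos'],s['finger_gap'],s['ft_force'])
E
```

```text
[ 0.5474393  -0.3304349   0.00387824] 0.08528259934856589 [ 1.32194779 -0.10845286  0.68003242]
```

View pics/w2.png

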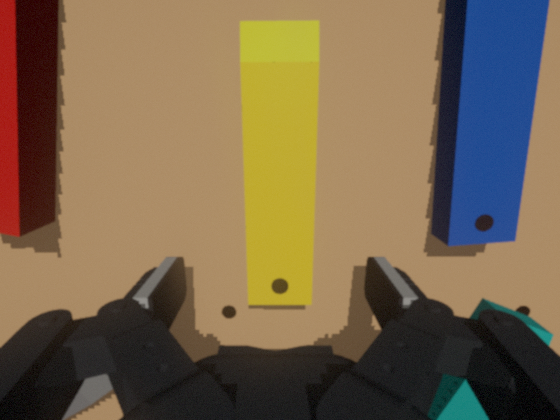

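The yellow packer sits between the open fingers, tail edge at row 303, blue clear at (470,240). Closing.

Request:
move_arm:
  series:
    - {"tx": 0, "ty": 0, "tz": 0, "roll": 0, "hand": -0.5}
    - {"tx": 0, "ty": 0, "tz": 0, "roll": 0, "hand": -1}
    - {"tx": 0, "ty": 0, "tz": 0, "roll": 0, "hand": -1}
    - {"tx": 0, "ty": 0, "tz": 0, "roll": 0, "hand": -1}
    - {"tx": 0, "ty": 0, "tz": 0, "roll": 0, "hand": -1}

```text
time_s: 2.7
tcp_pos: [0.5499, -0.3301, 0.0062]
tool_rot: [[1.0, 0.002, 0.001], [-0.001, -0.002, 1.0], [0.002, -1.0, -0.002]]
ft_force: [-1.0, 0.3, 6.4]
finger_gap: 0.0285
```

Request:
move_arm:
  series:
    - {"tx": 0, "ty": 0, "tz": 0, "roll": 0, "hand": -1}
    - {"tx": 0, "ty": 0, "tz": 0, "roll": 0, "hand": -1}

```text
time_s: 2.9
tcp_pos: [0.5499, -0.3301, 0.0061]
tool_rot: [[1.0, 0.002, 0.001], [-0.001, -0.002, 1.0], [0.002, -1.0, -0.002]]
ft_force: [-0.8, -0.7, 6.2]
finger_gap: 0.0281
```

```bash
python3 - <<'E'
from h import *
import pickle
f=grab('wrist','w3.png');pickle.dump(f,open('w3.pkl','wb'))
s=manip.get_state();print(s['tcp_pos'],s['finger_gap'],s['ft_force'],s['torque'])
E
```

```text
[ 0.54985715 -0.33012335  0.0061556 ] 0.028412253104293392 [-1.13013184 -0.28836575  6.15258972] [-0.03355336  0.08549186 -0.03699031]
```

View pics/w3.png

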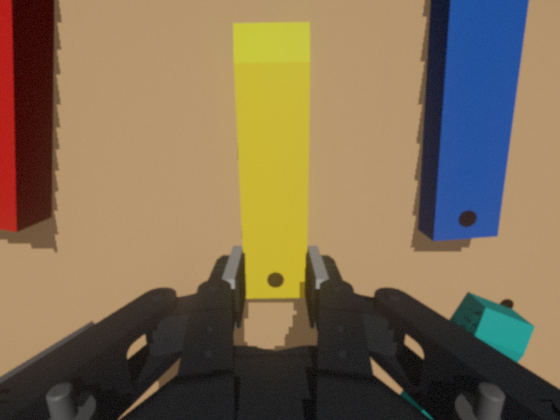

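Gripped firmly (gap 28 mm), packer square in the pads, dot at (275,280). Lift and move toward the clamp for a close look.

Request:
move_arm:
  series:
    - {"tx": 0, "ty": 0, "tz": 0.03, "roll": 0, "hand": -1}
    - {"tx": 0.01, "ty": 0.04, "tz": 0.06, "roll": -0.02, "hand": -1}
    - {"tx": 0.023, "ty": 0.08, "tz": 0.08, "roll": -0.04, "hand": -1}
    - {"tx": 0.023, "ty": 0.12, "tz": 0.09, "roll": -0.04, "hand": -1}
    - {"tx": 0.023, "ty": 0.14, "tz": 0.09, "roll": -0.04, "hand": -1}

```text
time_s: 3.45
tcp_pos: [0.5731, -0.1868, 0.0966]
tool_rot: [[0.999, 0.003, 0.039], [-0.039, -0.0, 0.999], [0.003, -1.0, -0.0]]
ft_force: [0.7, -0.5, -0.9]
finger_gap: 0.0281
```

Request:
move_arm:
  series:
    - {"tx": 0, "ty": 0, "tz": 0, "roll": 0, "hand": -1}

```text
time_s: 3.55
tcp_pos: [0.572, -0.1867, 0.0952]
tool_rot: [[0.999, 0.0, 0.037], [-0.037, 0.0, 0.999], [0.0, -1.0, 0.0]]
ft_force: [1.1, 0.7, -1.4]
finger_gap: 0.0284
```

```bash
python3 - <<'E'
from h import *
import pickle
f=grab('wrist','w4.png');pickle.dump(f,open('w4.pkl','wb'))
s=manip.get_state();print(s['tcp_pos'],s['finger_gap'],s['ft_force'],s['torque'])
E
```

```text
[ 0.57205574 -0.18836531  0.09486143] 0.028207398258355297 [-1.10707492  0.06991187 -0.78790602] [-0.05070903 -0.03696452 -0.06565319]
```

View pics/w4.png

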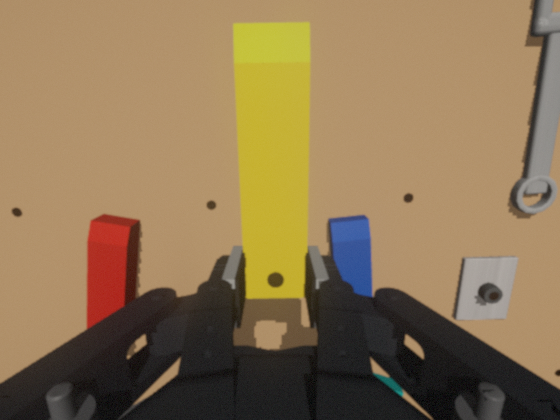

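Request:
move_arm:
  series:
    - {"tx": 0, "ty": 0.03, "tz": 0.02, "roll": 0, "hand": -1}
    - {"tx": 0, "ty": 0.04, "tz": 0.03, "roll": 0, "hand": -1}
    - {"tx": 0, "ty": 0.04, "tz": 0.03, "roll": 0, "hand": -1}
    - {"tx": 0, "ty": 0.04, "tz": 0.03, "roll": 0, "hand": -1}

```text
time_s: 4.0
tcp_pos: [0.572, -0.1506, 0.1243]
tool_rot: [[0.999, 0.0, 0.041], [-0.041, -0.001, 0.999], [0.0, -1.0, -0.001]]
ft_force: [-0.6, -1.3, -1.0]
finger_gap: 0.0283
```

```bash
python3 - <<'E'
from h import *
import pickle
f=grab('wrist','w5.png');pickle.dump(f,open('w5.pkl','wb'))
s=manip.get_state();print(s['tcp_pos'],s['finger_gap'],s['ft_force'],s['torque'])
E
```

```text
[ 0.57174631 -0.15066677  0.12390294] 0.028509538936007415 [-0.23343251  0.03259635 -1.06677401] [-0.05416541  0.07494281  0.01510138]
```

View pics/w5.png

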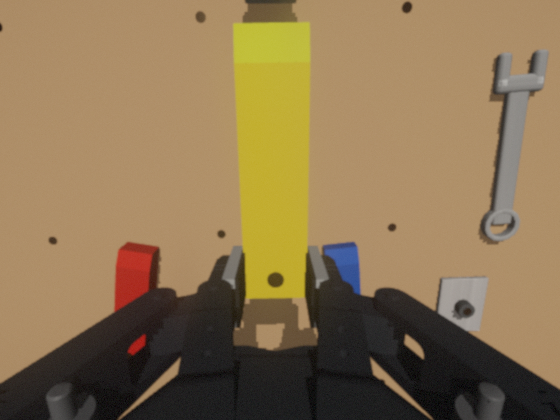

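Request:
move_arm:
  series:
    - {"tx": 0, "ty": 0.02, "tz": 0.02, "roll": 0, "hand": -1}
    - {"tx": 0, "ty": 0.02, "tz": 0.05, "roll": 0, "hand": -1}
    - {"tx": 0, "ty": 0.02, "tz": 0.05, "roll": 0, "hand": -1}
    - {"tx": 0, "ty": 0.02, "tz": 0.05, "roll": 0, "hand": -1}

```text
time_s: 4.45
tcp_pos: [0.572, -0.1305, 0.1741]
tool_rot: [[0.999, 0.0, 0.042], [-0.042, -0.0, 0.999], [0.0, -1.0, -0.0]]
ft_force: [-0.8, 0.8, -1.1]
finger_gap: 0.0282
```

```bash
python3 - <<'E'
from h import *
import pickle
f=grab('wrist','w6.png');pickle.dump(f,open('w6.pkl','wb'))
s=manip.get_state();print(s['tcp_pos'],s['finger_gap'],s['ft_force'],s['torque'])
cv2.imwrite('pics/w6c.png',cv2.resize(f['img'][0:100,180:360],None,fx=4,fy=4,interpolation=cv2.INTER_CUBIC))
# packer in tool frame (top at TCPz - .006+.019)
R=s['tool_rot'];p=s['tcp_pos']
for uv in ([246,298],[306,298],[275,280],[234,62],[310,62],[234,25],[310,25]):
    print(uv,((unproj(f,[uv],p[2]+.013)[0]-p)@R*1000).round(1))
E
```

```text
[ 0.57132519 -0.1302727   0.17326677] 0.028342884328936176 [-0.98735884 -0.89078227 -1.20482485] [-0.0100235   0.00942344 -0.00757734]
[246, 298] [-13.7 -13.  -14.5]
[306, 298] [ 15.8 -13.  -14.6]
[275, 280] [  0.5 -13.   -4.7]
[234, 62] [-15.6 -13.   91.6]
[310, 62] [ 14.5 -13.   91.5]
[234, 25] [-15.1 -13.  104.5]
[310, 25] [ 14.1 -13.  104.5]
```

View pics/w6c.png

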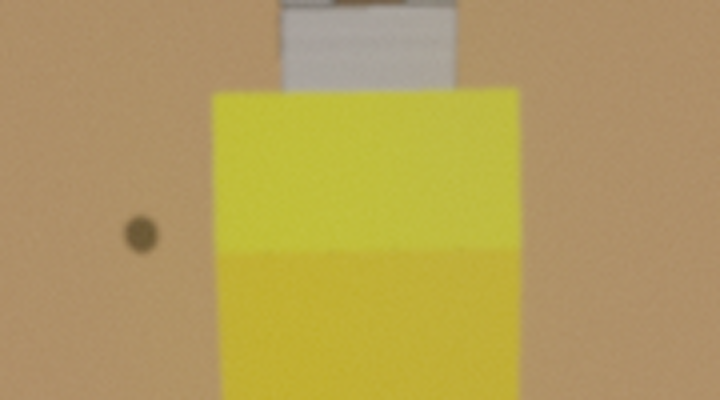

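```bash
python3 - <<'E'
from h import *
import pickle
f=pickle.load(open('w6.pkl','rb'))
P=unproj(f,np.array([[283,10],[454,8],[284,80],[453,80]])/4+[180,0]-.4,.047);print(P)
f=pickle.load(open('w5.pkl','rb'))
cv2.imwrite('pics/w5c.png',cv2.resize(f['img'][0:40,220:320],None,fx=7,fy=7,interpolation=cv2.INTER_CUBIC))
for z in (.033,.047):print(unproj(f,[[246,2],[296,2]],z))
E
```

```text
[[0.55988835 0.02903106 0.047     ]
 [0.59315895 0.02795321 0.047     ]
 [0.55929734 0.0170141  0.047     ]
 [0.59262935 0.01559119 0.047     ]]
[[ 0.5589095  -0.00302385  0.033     ]
 [ 0.59264624 -0.00443409  0.033     ]]
[[ 0.5598461  -0.00773595  0.047     ]
 [ 0.59156633 -0.00906191  0.047     ]]
```

View pics/w5c.png

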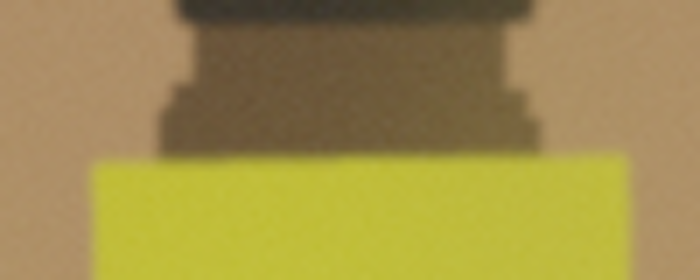

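Packer nose and strap heel line up in the wrist view (centres 271.4 vs 270.9 px). Lowering to the bed short of the strap.

Request:
move_arm:
  series:
    - {"tx": -0.0015, "ty": -0.015, "tz": -0.04, "roll": 0, "hand": -1}
    - {"tx": -0.0015, "ty": -0.015, "tz": -0.09, "roll": 0, "hand": -1}
    - {"tx": -0.0015, "ty": -0.015, "tz": -0.14, "roll": 0, "hand": -1}
    - {"tx": -0.0015, "ty": -0.015, "tz": -0.16, "roll": 0, "hand": -1}
    - {"tx": -0.0015, "ty": -0.015, "tz": -0.166, "roll": 0, "hand": -1}

```text
time_s: 5.0
tcp_pos: [0.5665, -0.1441, 0.0057]
tool_rot: [[0.999, -0.011, 0.041], [-0.041, 0.003, 0.999], [-0.011, -1.0, 0.002]]
ft_force: [-12.1, 2.8, 35.4]
finger_gap: 0.0286
```

Request:
move_arm:
  series:
    - {"tx": 0, "ty": 0, "tz": 0, "roll": 0, "hand": -1}
    - {"tx": 0, "ty": 0, "tz": -0.001, "roll": 0, "hand": -1}

```text
time_s: 5.2
tcp_pos: [0.57, -0.1449, 0.0066]
tool_rot: [[0.999, -0.001, 0.042], [-0.042, 0.0, 0.999], [-0.001, -1.0, 0.0]]
ft_force: [0.1, 0.1, -0.3]
finger_gap: 0.0286
```

```bash
python3 - <<'E'
from h import *
import pickle
s=manip.get_state();print(s['tcp_pos'],s['finger_gap'],s['ft_force'],s['torque'])
f=grab('top');im=f['img'];cv2.imwrite('pics/t1.png',cv2.resize(im[185:245,200:330],None,fx=5,fy=5,interpolation=cv2.INTER_CUBIC))
g=grab('side');cv2.imwrite('pics/s1.png',cv2.resize(g['img'][130:330,200:350],None,fx=3,fy=3,interpolation=cv2.INTER_CUBIC))
s=manip.get_state();print(s['tcp_pos'],s['finger_gap'],s['ft_force'],s['torque'])
E
```

```text
[ 0.56995445 -0.14489051  0.00656551] 0.028624242251106696 [ 0.07054604  0.077622   -0.32908276] [-0.04900348  0.01428809 -0.02770631]
[ 0.57015787 -0.14475613  0.00685666] 0.02824948633062334 [-0.20169935  0.09608807 -0.90096218] [-0.01167915 -0.00405606  0.00133184]
```

View pics/t1.png

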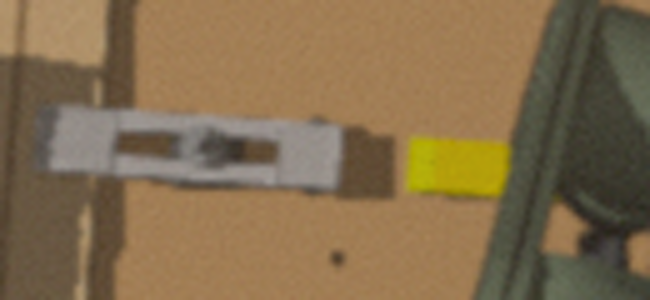

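View pics/s1.png

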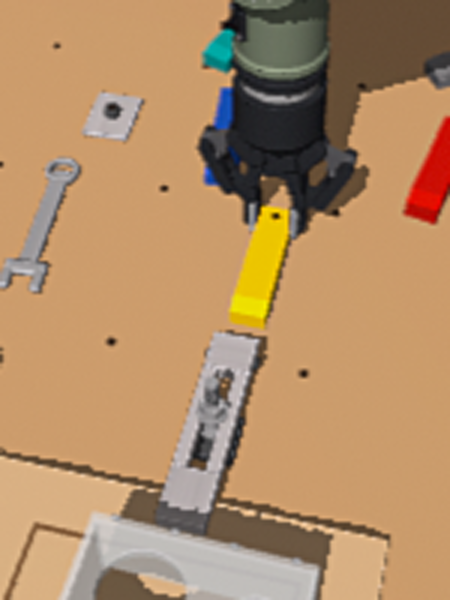

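Nose is square and in line with the strap (top view, after perspective correction; side view too). Sliding up to just short of the pad, then feeling.

Request:
move_arm:
  series:
    - {"tx": 0.0004, "ty": 0.012, "tz": -0.001, "roll": 0, "hand": -1}
    - {"tx": 0.0008, "ty": 0.024, "tz": -0.001, "roll": 0, "hand": -1}
    - {"tx": 0.0012, "ty": 0.034, "tz": -0.001, "roll": 0, "hand": -1}
    - {"tx": 0.0014, "ty": 0.038, "tz": -0.001, "roll": 0, "hand": -1}
    - {"tx": 0.0014, "ty": 0.038, "tz": -0.001, "roll": 0, "hand": -1}

```text
time_s: 5.8
tcp_pos: [0.572, -0.1055, 0.0066]
tool_rot: [[0.999, 0.0, 0.039], [-0.039, -0.0, 0.999], [0.0, -1.0, -0.0]]
ft_force: [0.2, 0.0, -1.1]
finger_gap: 0.0283
```

Request:
move_arm:
  series:
    - {"tx": 0, "ty": 0.0015, "tz": 0, "roll": 0, "hand": -1}
    - {"tx": 0, "ty": 0.003, "tz": 0, "roll": 0, "hand": -1}
    - {"tx": 0, "ty": 0.003, "tz": 0, "roll": 0, "hand": -1}

```text
time_s: 6.1
tcp_pos: [0.5719, -0.1037, 0.0065]
tool_rot: [[0.999, 0.0, 0.041], [-0.041, -0.0, 0.999], [0.0, -1.0, -0.0]]
ft_force: [0.4, -0.6, -0.9]
finger_gap: 0.0285
```

Request:
move_arm:
  series:
    - {"tx": 0, "ty": 0.0015, "tz": 0, "roll": 0, "hand": -1}
    - {"tx": 0, "ty": 0.003, "tz": 0, "roll": 0, "hand": -1}
    - {"tx": 0, "ty": 0.003, "tz": 0, "roll": 0, "hand": -1}

```text
time_s: 6.4
tcp_pos: [0.5719, -0.1005, 0.0065]
tool_rot: [[0.999, -0.0, 0.041], [-0.041, 0.0, 0.999], [-0.0, -1.0, 0.0]]
ft_force: [0.2, -0.3, 0.9]
finger_gap: 0.0282
```

Request:
move_arm:
  series:
    - {"tx": 0, "ty": 0.001, "tz": 0, "roll": 0, "hand": -1}
    - {"tx": 0, "ty": 0.002, "tz": 0, "roll": 0, "hand": -1}
    - {"tx": 0, "ty": 0.002, "tz": 0, "roll": 0, "hand": -1}

```text
time_s: 6.7
tcp_pos: [0.5719, -0.0984, 0.0065]
tool_rot: [[0.999, 0.0, 0.041], [-0.041, 0.0, 0.999], [0.0, -1.0, 0.0]]
ft_force: [0.4, -0.3, -1.4]
finger_gap: 0.0284
```

Request:
move_arm:
  series:
    - {"tx": 0, "ty": 0.001, "tz": 0, "roll": 0, "hand": -1}
    - {"tx": 0, "ty": 0.002, "tz": 0, "roll": 0, "hand": -1}
    - {"tx": 0, "ty": 0.002, "tz": 0, "roll": 0, "hand": -1}

```text
time_s: 7.0
tcp_pos: [0.5719, -0.0964, 0.0065]
tool_rot: [[0.999, 0.0, 0.041], [-0.041, 0.0, 0.999], [0.0, -1.0, 0.0]]
ft_force: [0.7, -0.0, -0.9]
finger_gap: 0.0282
```

Request:
move_arm:
  series:
    - {"tx": 0, "ty": 0.001, "tz": 0, "roll": 0, "hand": -1}
    - {"tx": 0, "ty": 0.002, "tz": 0, "roll": 0, "hand": -1}
    - {"tx": 0, "ty": 0.002, "tz": 0, "roll": 0, "hand": -1}

```text
time_s: 7.3
tcp_pos: [0.5719, -0.0945, 0.0065]
tool_rot: [[0.999, 0.0, 0.041], [-0.041, -0.0, 0.999], [0.0, -1.0, -0.0]]
ft_force: [0.4, -0.0, -1.1]
finger_gap: 0.0283
```

Request:
move_arm:
  series:
    - {"tx": 0, "ty": 0.0015, "tz": 0, "roll": 0, "hand": -1}
    - {"tx": 0, "ty": 0.003, "tz": 0, "roll": 0, "hand": -1}
    - {"tx": 0, "ty": 0.003, "tz": 0, "roll": 0, "hand": -1}

```text
time_s: 7.6
tcp_pos: [0.5721, -0.0922, 0.0066]
tool_rot: [[0.999, 0.001, 0.04], [-0.04, -0.001, 0.999], [0.001, -1.0, -0.001]]
ft_force: [-0.1, -4.9, -0.5]
finger_gap: 0.0283
```

Request:
move_arm:
  series:
    - {"tx": 0, "ty": 0.0015, "tz": 0, "roll": 0, "hand": -1}
    - {"tx": 0, "ty": 0.003, "tz": 0, "roll": 0, "hand": -1}
    - {"tx": 0, "ty": 0.003, "tz": 0, "roll": 0, "hand": -1}

```text
time_s: 7.9
tcp_pos: [0.5721, -0.089, 0.0066]
tool_rot: [[0.999, 0.0, 0.041], [-0.041, -0.001, 0.999], [0.0, -1.0, -0.001]]
ft_force: [0.6, -3.6, -0.8]
finger_gap: 0.0285
```

Request:
move_arm:
  series:
    - {"tx": 0, "ty": 0.0015, "tz": 0, "roll": 0, "hand": -1}
    - {"tx": 0, "ty": 0.003, "tz": 0, "roll": 0, "hand": -1}
    - {"tx": 0, "ty": 0.003, "tz": 0, "roll": 0, "hand": -1}

```text
time_s: 8.2
tcp_pos: [0.572, -0.0858, 0.0066]
tool_rot: [[0.999, 0.0, 0.041], [-0.041, -0.0, 0.999], [0.0, -1.0, -0.0]]
ft_force: [-0.3, -3.3, -1.4]
finger_gap: 0.0284
```

Request:
move_arm:
  series:
    - {"tx": 0, "ty": 0.0015, "tz": 0, "roll": 0, "hand": -1}
    - {"tx": 0, "ty": 0.003, "tz": 0, "roll": 0, "hand": -1}
    - {"tx": 0, "ty": 0.003, "tz": 0, "roll": 0, "hand": -1}

```text
time_s: 8.5
tcp_pos: [0.572, -0.0826, 0.0065]
tool_rot: [[0.999, 0.0, 0.041], [-0.041, -0.0, 0.999], [0.0, -1.0, -0.0]]
ft_force: [0.6, -4.6, -1.5]
finger_gap: 0.0284
```

It rides in with 3–5 N on the push; continuing towards the foot.

Request:
move_arm:
  series:
    - {"tx": 0, "ty": 0.002, "tz": 0, "roll": 0, "hand": -1}
    - {"tx": 0, "ty": 0.004, "tz": 0, "roll": 0, "hand": -1}
    - {"tx": 0, "ty": 0.005, "tz": 0, "roll": 0, "hand": -1}
    - {"tx": 0, "ty": 0.005, "tz": 0, "roll": 0, "hand": -1}

```text
time_s: 8.9
tcp_pos: [0.5721, -0.0792, 0.0066]
tool_rot: [[0.999, 0.001, 0.039], [-0.039, -0.003, 0.999], [0.001, -1.0, -0.003]]
ft_force: [0.4, -10.8, -1.2]
finger_gap: 0.0283
```

Request:
move_arm:
  series:
    - {"tx": 0.0002, "ty": 0.002, "tz": 0, "roll": 0, "hand": -1}
    - {"tx": 0.0002, "ty": 0.004, "tz": 0, "roll": 0, "hand": -1}
    - {"tx": 0.0002, "ty": 0.005, "tz": 0, "roll": 0, "hand": -1}
    - {"tx": 0.0002, "ty": 0.005, "tz": 0, "roll": 0, "hand": -1}

```text
time_s: 9.3
tcp_pos: [0.5724, -0.0755, 0.0066]
tool_rot: [[0.999, 0.001, 0.039], [-0.039, -0.005, 0.999], [0.001, -1.0, -0.005]]
ft_force: [0.8, -16.4, -1.0]
finger_gap: 0.0285
```

Request:
move_arm:
  series:
    - {"tx": 0.0002, "ty": 0.002, "tz": 0, "roll": 0, "hand": -1}
    - {"tx": 0.0002, "ty": 0.004, "tz": 0, "roll": 0, "hand": -1}
    - {"tx": 0.0002, "ty": 0.005, "tz": 0, "roll": 0, "hand": -1}
    - {"tx": 0.0002, "ty": 0.005, "tz": 0, "roll": 0, "hand": -1}

```text
time_s: 9.7
tcp_pos: [0.5726, -0.0707, 0.0065]
tool_rot: [[0.999, 0.001, 0.039], [-0.039, -0.005, 0.999], [0.001, -1.0, -0.005]]
ft_force: [0.2, -17.0, -2.7]
finger_gap: 0.0283
```

```bash
python3 - <<'E'
from h import *
s=manip.get_state();print(s['tcp_pos'],s['finger_gap'],s['ft_force'],s['torque'])
f=grab('top');im=f['img'];cv2.imwrite('pics/t2.png',cv2.resize(im[185:245,200:330],None,fx=5,fy=5,interpolation=cv2.INTER_CUBIC))
g=grab('side');cv2.imwrite('pics/s2.png',cv2.resize(g['img'][130:330,200:350],None,fx=3,fy=3,interpolation=cv2.INTER_CUBIC))
E
```

```text
[ 0.57260648 -0.07073607  0.00654326] 0.028330390407053617 [  0.17149354 -16.99525199  -2.69643999] [-2.72779448  0.21684543 -0.05917444]
```

View pics/t2.png

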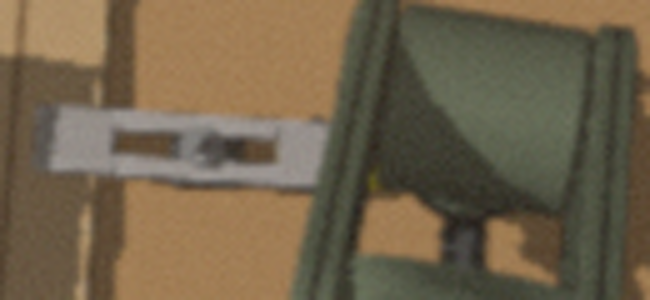

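View pics/s2.png

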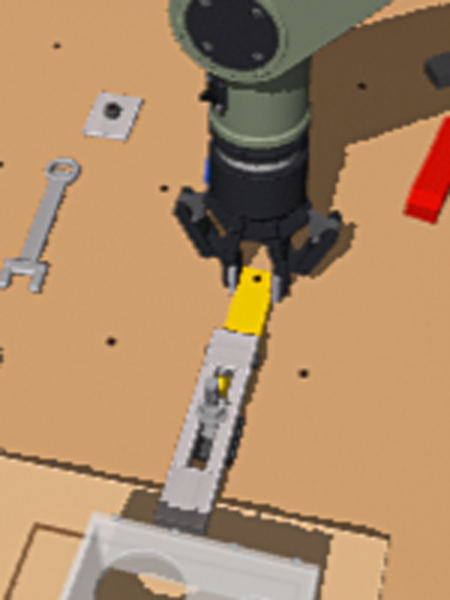

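Push force rose to 17 N, more than expected; check whether it's slipping in the pads before going on.

```bash
python3 - <<'E'
from h import *
f=grab('wrist','w7.png')
s=manip.get_state();print(s['tcp_pos'],s['ft_force'])
E
```

```text
[ 0.5726007  -0.07074154  0.00655956] [  0.46275638 -16.28021785  -3.04274572]
```

View pics/w7.png

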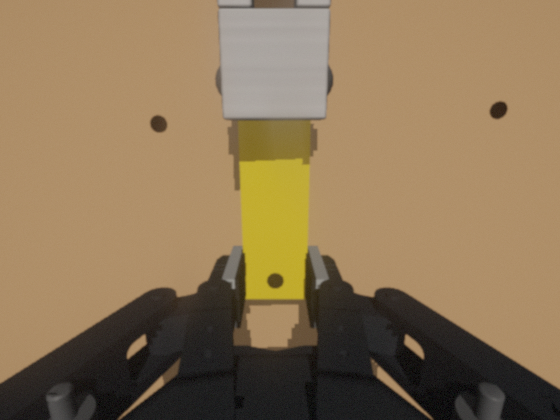

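No slip (dot still at (275,281)), strap end square at rows 118, packer slid in ~22 mm past the pad. The packer may be held ~0.5 mm off the bed, adding load; I'll relax, release and regrip with it flat.

Request:
move_arm:
  series:
    - {"tx": 0, "ty": -0.003, "tz": 0, "roll": 0, "hand": -1}
    - {"tx": 0, "ty": -0.003, "tz": 0, "roll": 0, "hand": 0}
    - {"tx": 0, "ty": -0.003, "tz": 0, "roll": 0, "hand": 0}
    - {"tx": 0, "ty": -0.003, "tz": 0, "roll": 0, "hand": 0}

```text
time_s: 10.25
tcp_pos: [0.5724, -0.0698, 0.0067]
tool_rot: [[0.999, 0.0, 0.041], [-0.041, 0.001, 0.999], [0.0, -1.0, 0.001]]
ft_force: [0.8, -0.0, 0.2]
finger_gap: 0.0427
```

```bash
python3 - <<'E'
from h import *
import pickle
f=grab('wrist','w8.png');pickle.dump(f,open('w8.pkl','wb'))
s=manip.get_state();print(s['tcp_pos'],s['ft_force'],s['finger_gap'])
for z in(.045,.047,.049,.051):print(z,unproj(f,[[223,118],[326,117]],z)[:,:2])
E
```

```text
[ 0.57243089 -0.06990676  0.00667896] [ 0.42994351 -1.05383908  0.26281346] 0.04237930252463537
0.045 [[ 5.57946218e-01  9.47077152e-04]
 [ 5.92131243e-01 -1.74172249e-04]]
0.047 [[ 5.58269902e-01  9.04591794e-04]
 [ 5.91801690e-01 -1.95231827e-04]]
0.049 [[ 5.58593586e-01  8.62106437e-04]
 [ 5.91472138e-01 -2.16291404e-04]]
0.051 [[ 5.58917270e-01  8.19621079e-04]
 [ 5.91142585e-01 -2.37350982e-04]]
```

View pics/w8.png

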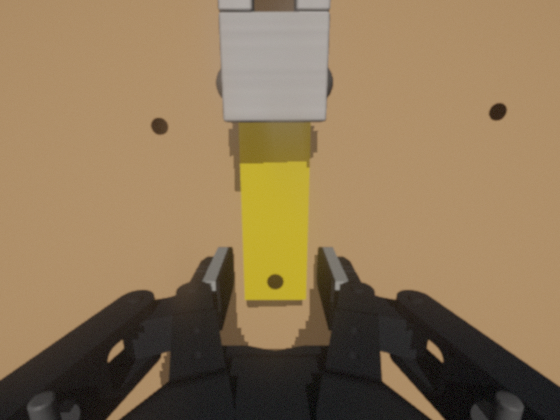

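Request:
move_arm:
  series:
    - {"tx": 0, "ty": 0, "tz": -0.0015, "roll": 0, "hand": -0.2}
    - {"tx": 0, "ty": 0, "tz": -0.0015, "roll": 0, "hand": -1}
    - {"tx": 0, "ty": 0, "tz": -0.0015, "roll": 0, "hand": -1}
    - {"tx": 0, "ty": 0, "tz": -0.0015, "roll": 0, "hand": -1}

```text
time_s: 10.7
tcp_pos: [0.5724, -0.0702, 0.0052]
tool_rot: [[0.999, 0.0, 0.041], [-0.041, 0.0, 0.999], [0.0, -1.0, 0.0]]
ft_force: [-0.3, 1.5, 2.7]
finger_gap: 0.0283
```

Request:
move_arm:
  series:
    - {"tx": 0, "ty": 0, "tz": 0, "roll": 0, "hand": -1}
    - {"tx": 0, "ty": 0.001, "tz": 0, "roll": 0, "hand": -1}
    - {"tx": 0, "ty": 0.001, "tz": 0, "roll": 0, "hand": -1}

```text
time_s: 11.0
tcp_pos: [0.5724, -0.0702, 0.0052]
tool_rot: [[0.999, 0.0, 0.04], [-0.04, -0.001, 0.999], [0.0, -1.0, -0.001]]
ft_force: [-1.4, -2.3, 4.4]
finger_gap: 0.0282
```

Request:
move_arm:
  series:
    - {"tx": 0, "ty": 0.001, "tz": 0, "roll": 0, "hand": -1}
    - {"tx": 0, "ty": 0.001, "tz": 0, "roll": 0, "hand": -1}

```text
time_s: 11.2
tcp_pos: [0.5724, -0.0701, 0.0052]
tool_rot: [[0.999, 0.0, 0.04], [-0.04, -0.002, 0.999], [0.0, -1.0, -0.002]]
ft_force: [-2.1, -7.2, 3.9]
finger_gap: 0.0285
```

Request:
move_arm:
  series:
    - {"tx": 0, "ty": 0.001, "tz": 0, "roll": 0, "hand": -1}
    - {"tx": 0, "ty": 0.001, "tz": 0, "roll": 0, "hand": -1}

```text
time_s: 11.4
tcp_pos: [0.5725, -0.0697, 0.0052]
tool_rot: [[0.999, 0.001, 0.04], [-0.04, -0.003, 0.999], [0.001, -1.0, -0.003]]
ft_force: [-1.7, -9.0, 3.0]
finger_gap: 0.028
```

Request:
move_arm:
  series:
    - {"tx": 0, "ty": 0.001, "tz": 0, "roll": 0, "hand": -1}
    - {"tx": 0, "ty": 0.001, "tz": 0, "roll": 0, "hand": -1}
    - {"tx": 0, "ty": 0.001, "tz": 0, "roll": 0, "hand": -1}

```text
time_s: 11.7
tcp_pos: [0.5727, -0.0689, 0.0052]
tool_rot: [[0.999, 0.001, 0.04], [-0.04, -0.003, 0.999], [0.001, -1.0, -0.003]]
ft_force: [-1.4, -8.7, 2.4]
finger_gap: 0.0287
```

Request:
move_arm:
  series:
    - {"tx": 0, "ty": 0.001, "tz": 0, "roll": 0, "hand": -1}
    - {"tx": 0, "ty": 0.001, "tz": 0, "roll": 0, "hand": -1}
    - {"tx": 0, "ty": 0.001, "tz": 0, "roll": 0, "hand": -1}

```text
time_s: 12.0
tcp_pos: [0.5728, -0.0679, 0.0052]
tool_rot: [[0.999, 0.001, 0.04], [-0.04, -0.003, 0.999], [0.001, -1.0, -0.003]]
ft_force: [-1.2, -8.9, 2.6]
finger_gap: 0.0281
```

Now sliding steadily at 9 N, in the expected range. Continuing in small steps.

Request:
move_arm:
  series:
    - {"tx": 0, "ty": 0.001, "tz": 0, "roll": 0, "hand": -1}
    - {"tx": 0, "ty": 0.002, "tz": 0, "roll": 0, "hand": -1}
    - {"tx": 0, "ty": 0.003, "tz": 0, "roll": 0, "hand": -1}
    - {"tx": 0, "ty": 0.003, "tz": 0, "roll": 0, "hand": -1}

```text
time_s: 12.4
tcp_pos: [0.573, -0.0649, 0.0052]
tool_rot: [[0.999, 0.002, 0.04], [-0.04, -0.003, 0.999], [0.002, -1.0, -0.003]]
ft_force: [-0.4, -8.4, 1.6]
finger_gap: 0.0284
```

Request:
move_arm:
  series:
    - {"tx": 0, "ty": 0.001, "tz": -0.0003, "roll": 0, "hand": -1}
    - {"tx": 0, "ty": 0.002, "tz": -0.0003, "roll": 0, "hand": -1}
    - {"tx": 0, "ty": 0.003, "tz": -0.0003, "roll": 0, "hand": -1}
    - {"tx": 0, "ty": 0.004, "tz": -0.0003, "roll": 0, "hand": -1}

```text
time_s: 12.8
tcp_pos: [0.5732, -0.0613, 0.0052]
tool_rot: [[0.999, 0.002, 0.04], [-0.04, -0.004, 0.999], [0.002, -1.0, -0.004]]
ft_force: [-1.4, -11.1, 3.8]
finger_gap: 0.0284
```

Request:
move_arm:
  series:
    - {"tx": 0, "ty": 0.001, "tz": 0.0002, "roll": 0, "hand": -1}
    - {"tx": 0, "ty": 0.002, "tz": 0.0002, "roll": 0, "hand": -1}
    - {"tx": 0, "ty": 0.003, "tz": 0.0002, "roll": 0, "hand": -1}
    - {"tx": 0, "ty": 0.003, "tz": 0.0002, "roll": 0, "hand": -1}

```text
time_s: 13.2
tcp_pos: [0.5732, -0.058, 0.0052]
tool_rot: [[0.999, 0.002, 0.04], [-0.04, -0.004, 0.999], [0.002, -1.0, -0.003]]
ft_force: [-0.1, -9.5, 2.0]
finger_gap: 0.0284
```

Request:
move_arm:
  series:
    - {"tx": 0, "ty": 0.001, "tz": 0, "roll": 0, "hand": -1}
    - {"tx": 0, "ty": 0.002, "tz": 0, "roll": 0, "hand": -1}
    - {"tx": 0, "ty": 0.003, "tz": 0, "roll": 0, "hand": -1}
    - {"tx": 0, "ty": 0.003, "tz": 0, "roll": 0, "hand": -1}

```text
time_s: 13.6
tcp_pos: [0.5732, -0.055, 0.0052]
tool_rot: [[0.999, 0.002, 0.04], [-0.04, -0.004, 0.999], [0.002, -1.0, -0.003]]
ft_force: [-0.0, -9.8, 3.5]
finger_gap: 0.0288
```

```bash
python3 - <<'E'
from h import *
import pickle
f=grab('wrist','w9.png');pickle.dump(f,open('w9.pkl','wb'))
g=grab('side');cv2.imwrite('pics/s3.png',cv2.resize(g['img'][200:320,230:310],None,fx=5,fy=5,interpolation=cv2.INTER_CUBIC))
s=manip.get_state();print(s['tcp_pos'],s['ft_force'])
E
```

```text
[ 0.57317563 -0.05501096  0.00521173] [ 0.25174275 -8.89139953  3.23425428]
```

View pics/w9.png

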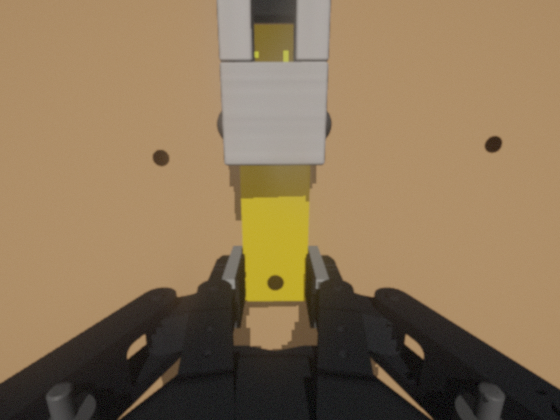

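View pics/s3.png

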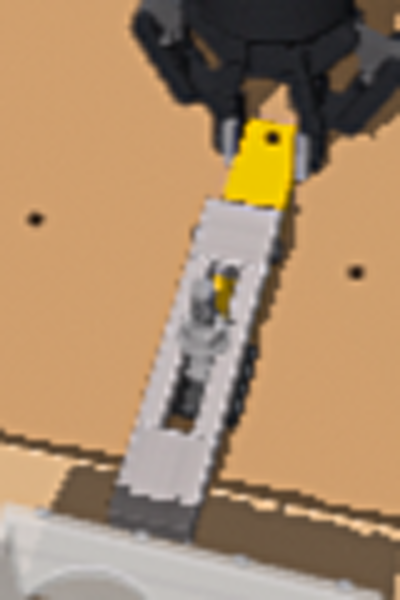

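Through the slot the nose (row 24) is just short of the dark foot; ~6 mm to go. 1 mm steps, watching for the stop.

Request:
move_arm:
  series:
    - {"tx": 0, "ty": 0.001, "tz": 0, "roll": 0, "hand": -1}
    - {"tx": 0, "ty": 0.002, "tz": 0, "roll": 0, "hand": -1}
    - {"tx": 0, "ty": 0.002, "tz": 0, "roll": 0, "hand": -1}

```text
time_s: 14.0
tcp_pos: [0.5732, -0.053, 0.0052]
tool_rot: [[0.999, 0.002, 0.04], [-0.04, -0.004, 0.999], [0.002, -1.0, -0.003]]
ft_force: [-0.6, -9.7, 3.3]
finger_gap: 0.0283
```

Request:
move_arm:
  series:
    - {"tx": 0, "ty": 0.001, "tz": 0, "roll": 0, "hand": -1}
    - {"tx": 0, "ty": 0.002, "tz": 0, "roll": 0, "hand": -1}
    - {"tx": 0, "ty": 0.002, "tz": 0, "roll": 0, "hand": -1}

```text
time_s: 14.3
tcp_pos: [0.5732, -0.051, 0.0052]
tool_rot: [[0.999, 0.002, 0.04], [-0.04, -0.004, 0.999], [0.002, -1.0, -0.003]]
ft_force: [1.1, -10.0, 2.9]
finger_gap: 0.0285
```

Request:
move_arm:
  series:
    - {"tx": 0, "ty": 0.001, "tz": 0, "roll": 0, "hand": -1}
    - {"tx": 0, "ty": 0.001, "tz": 0, "roll": 0, "hand": -1}

```text
time_s: 14.5
tcp_pos: [0.5732, -0.0506, 0.0052]
tool_rot: [[0.999, 0.002, 0.039], [-0.039, -0.004, 0.999], [0.002, -1.0, -0.004]]
ft_force: [0.5, -12.1, 2.7]
finger_gap: 0.0286
```

Request:
move_arm:
  series:
    - {"tx": 0, "ty": 0.0008, "tz": 0, "roll": 0, "hand": -1}
    - {"tx": 0, "ty": 0.0008, "tz": 0, "roll": 0, "hand": -1}

```text
time_s: 14.7
tcp_pos: [0.5732, -0.0506, 0.0052]
tool_rot: [[0.999, 0.002, 0.039], [-0.039, -0.006, 0.999], [0.002, -1.0, -0.006]]
ft_force: [-1.2, -15.4, 2.4]
finger_gap: 0.0286
```

Stopped at the foot (no motion, force 15 N), as predicted. Relax, release, retreat up.

Request:
move_arm:
  series:
    - {"tx": 0, "ty": -0.002, "tz": 0, "roll": 0, "hand": -1}
    - {"tx": 0, "ty": -0.003, "tz": 0, "roll": 0, "hand": 0}
    - {"tx": 0, "ty": -0.003, "tz": 0, "roll": 0, "hand": 0.2}
    - {"tx": 0, "ty": -0.003, "tz": 0, "roll": 0, "hand": 0.2}
    - {"tx": 0, "ty": -0.003, "tz": 0, "roll": 0, "hand": 0.2}

```text
time_s: 15.2
tcp_pos: [0.5722, -0.0494, 0.0047]
tool_rot: [[0.999, -0.0, 0.041], [-0.041, 0.0, 0.999], [-0.0, -1.0, 0.0]]
ft_force: [-0.1, -0.0, -1.1]
finger_gap: 0.0515
```

Request:
move_arm:
  series:
    - {"tx": 0, "ty": -0.004, "tz": 0.03, "roll": 0, "hand": 0.2}
    - {"tx": 0, "ty": -0.02, "tz": 0.07, "roll": 0, "hand": 0.2}
    - {"tx": 0, "ty": -0.06, "tz": 0.11, "roll": 0, "hand": 0.2}
    - {"tx": 0, "ty": -0.09, "tz": 0.14, "roll": 0, "hand": 0.2}
    - {"tx": 0, "ty": -0.09, "tz": 0.15, "roll": 0, "hand": 0.2}

```text
time_s: 15.7
tcp_pos: [0.5745, -0.1434, 0.1592]
tool_rot: [[0.999, 0.008, 0.044], [-0.044, -0.003, 0.999], [0.008, -1.0, -0.003]]
ft_force: [-0.0, -0.1, -0.4]
finger_gap: 0.0513
```

```bash
python3 - <<'E'
from h import *
import pickle
f=grab('wrist','w10.png');pickle.dump(f,open('w10.pkl','wb'))
g=grab('side');cv2.imwrite('pics/s4.png',g['img'])
s=manip.get_state();print(s['tcp_pos'],s['ft_force'])
E
```

```text
[ 0.57314318 -0.14017956  0.1565779 ] [-0.1049864   0.65529835 -0.35452898]
```

View pics/w10.png

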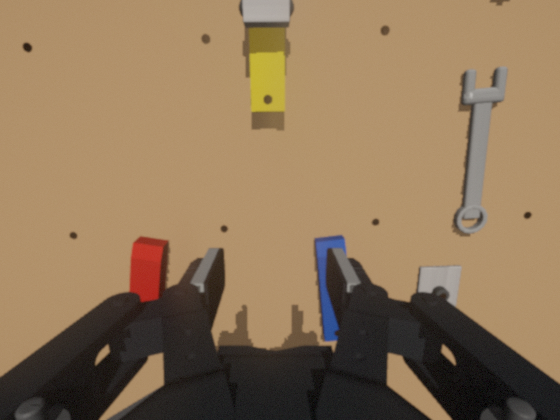

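View pics/s4.png

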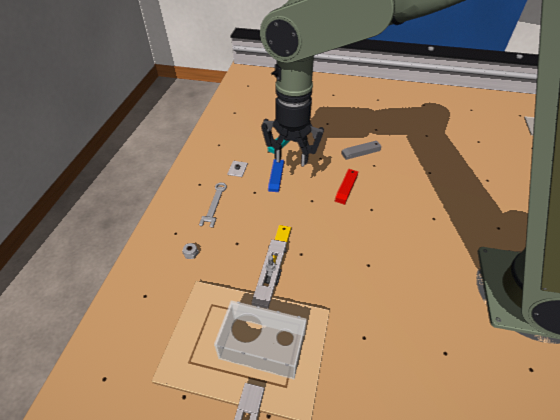

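```bash
python3 - <<'E'
from h import *
import pickle
f=pickle.load(open('w10.pkl','rb'))
print(unproj(f,[[250,110],[285,110],[267.5,99],[248.5,30],[285.5,30]],.019))
print(unproj(f,[[244,22],[290,22]],.049))
import time
f=grab('top','t9.png');im=f['img']
cv2.imwrite('pics/t9c.png',cv2.resize(im[185:245,200:330],None,fx=5,fy=5,interpolation=cv2.INTER_CUBIC))
E
```

```text
[[ 5.57326115e-01 -6.35860554e-02  1.90000000e-02]
 [ 5.88495657e-01 -6.49952987e-02  1.90000000e-02]
 [ 5.73385733e-01 -5.50580370e-02  1.90000000e-02]
 [ 5.60409921e-01 -2.34129222e-04  1.90000000e-02]
 [ 5.91220960e-01 -1.55513936e-03  1.90000000e-02]]
[[ 0.55912179 -0.00269017  0.049     ]
 [ 0.59314528 -0.00414152  0.049     ]]
```

View pics/t9c.png

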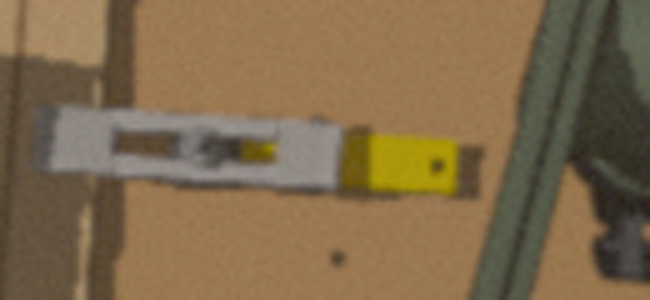

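Tail stands ~62 mm out of the strap's end (64 expected when home), centred within ~1 mm and parallel. Handing in.

```bash
python3 - <<'E'
from bench import manip
print(manip.sign_off(), manip.get_state()['time_s'])
E
```

```text
the job is handed in; nothing more can be done
the job is handed in; nothing more can be done
```

The yellow packer (packer_19) is under the heel. It went in nose first and was pushed until it stopped dead at the stud's foot. It was the only one tried. I released it and raised the gripper clear before handing in, at about 16 s; no verdict was reported.

**Fit:** the packer rode in on its bevel at 3–5 N. The push then rose to about 17 N, and I kept pushing for a few more millimetres before stopping to check. The likely cause was that the gripper held the packer slightly off the bed. I released it and regripped it flat, and it then slid at a steady 9–10 N, which shows the strap's weight is on it. It stopped at the foot at about 15 N by the wrist reading, half the 30 N limit. The actual packer-to-clamp force was not measured.

**Last checks:** the tail stood about 62 mm out from the strap's end in the wrist picture, against 64 mm expected when home. The packer was within 1–2 mm of the centre line and parallel to the strap. In the last pictures the red and blue packers lay flat where they started, well over 100 mm away. The spanner, hold-down plate, collet nut and dust shoe looked undisturbed, and there was no sign of the gripper touching the clamp.

**Disagreement:** the side camera put the strap's heel end about 10 mm from where the top and wrist cameras did. I followed those two, and the stop at the foot came within about 2 mm of where they predicted.

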